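# Free the jammed bead sample board

## Robot

A 7-joint arm with a two-finger parallel gripper is mounted at the origin on the work surface. World frame = base frame: x ahead of the robot, y to its left, z up, the work surface at z = 0. Lengths are in m, angles in rad, forces in N, time in s.
With the tool pointing down it reaches from about 0.4 to 0.85 m from the base axis. Payload 10.4 kg.
Tool frame: the origin (TCP) lies at the very end of the fingers, on their centre line; the grasp point (between the pads) lies 19 mm behind it; z points along the fingers, y is the line along which they close (so a half turn about z gives the same grasp; the last joint's range is limited). The gripper opens to 87 mm and grips with 3 to 60 N. Pads are 19 mm wide; open, the fingers measure 117 mm over their backs; the gripper's body (75 mm by 190 mm) begins 51 mm behind the grasp point.
Start: joints at [-1.283, 0.332, -0.065, 1.46, 0.022, 1.35, -0.088], TCP at [0.191, 0.595, 0.19] pointing down, gripper open.
Joint ranges: [-2.6, 2.6], [-0.5, 2.12], [-1.47, 1.34], [0.16, 2.42], [-1.27, 4.41], [0.06, 2.06], [-2.6, 2.6]. Speed limits (rad/s): [2.22, 2.22, 2.79, 2.79, 3.14, 3.14, 3.14].

## Interface

Orientations are given as a unit quaternion [x, y, z, w].
In Python, from bench import * gives the robot as it stands.
- The arm moves only by the tool step_arm, never from a script. Its arguments are lists of equal length, an entry for each row: "delta_pos": the shift along the world's x, y, z in units of 25 mm (1.0 is 25 mm), a list of three; "turn": the turn about the world's z in units of 0.12 rad (1.0 is 0.12 rad). In form: {"delta_pos": [[tx, ty, tz], ...], "turn": [turn, ...]}. A call has 1 to 12 rows; each row shifts and turns the commanded pose from where the row before left it; what a row does not reach is not made up. A row lasts 1/10 s, in which the tool goes at most 50 mm and 8.59 degrees, less where a joint would pass 70% of its speed; a pose out of reach is approached as far as the arm can. A call with a number of a shift or a turn outside -1 to 1 is refused whole. A call with a gripper value outside its range is refused whole. "grip" is the closure, from 0 (fully open) to 1 (shut), set as the call begins (left out, the last holds). The fingers move at their own pace and stop on an object; "newtons" is the grip in N (left out, the last holds). Time passes only in rows, so rows that do not move let the fingers close. It gives the time, the measured TCP pose, the force, the opening and the grip force at its end, in the units of the state.
- read_state(): the state, without advancing time (a new reading comes with each control period).
- camera(name): name is "scene" or "top" or "wrist"; returns a dict with "image" (480x640x3 uint8, red, green, blue), "z_map" (480x640 float32, m along the optical axis (not along the pixel's ray), 0 where there is no reading), "mtx" (3x3 intrinsics, pixels), "view" (4x4, takes a point from world to camera coordinates). Camera axes: x right, y up, looking along -z (the intrinsics and any distortion apply to the point x, -y, -z); pixel columns grow to the right and rows downward; lengths in m; the calibration is good to about 2 mm. The wrist camera is an equidistant fisheye: a pixel r from the principal point sees the ray r / f radians off the axis. A picture is of the moment at which its call begins.
- close_job(): hands the job in; it is judged then, once.
The state is a dict: "time": time; "joint_positions": joint angles; "joint_vel": joint speeds; "joint_torque": joint torques, N m; "ee_pos": TCP position; "eef_rot": TCP orientation; "ft_force": force on the tool from outside, world axes, zero at the start; "torque": the same for the moment, N m; "width": finger opening in m; "grip_force": force on a finger pad.
Only numpy, scipy, OpenCV 4.12 (cv2) and the standard library are available. Lean on these libraries where they do the work, as an engineer would, in place of code of your own. Each camera call takes 0.05 s, during which the arm holds its last target. There are 200 camera calls.

## Task

In the glass-bead studio the sample board with the blue beads is jammed aslant in its wooden box, one end caught under the dark keeper strip. Slide that end out from under the strip and turn the board down until it lies level on the floor of the box, then lift it out and set it down, without dropping it, in the middle of the cork mat with its long sides along the mat's long sides. Leave the amber board on the dark slate mat alone.

Things in the scene. Friction and masses are not known exactly. Their poses are not given: they have to be found in the camera images.
- blue_board_mid (a point): Jammed board, loose, 0.25 kg: white plate 140x90x8 mm (x,y,z), ten fixed 16 mm blue beads in rows by the long edges, and amid it an upright black handle 40 long (x), 14 thick (y), 55 tall. Point: in the handle, 32 above the plate's underside, 31 below handle top. x: to the end caught under the strip; z: up the handle. Starts leaning about 20 deg, x end up on the box's step, other end on its floor.
- box: Open wooden box, fixed, 216x126 mm. Origin mid-underside. Floor top z=6, walls 8 thick to z=36. Well for the flat board: x -100 to 65, y -55 to 55. Beyond x=65 a step, top z=46; over it from x=70 the dark keeper strip, z=65 to 73. The board's end is about 20 under it: 38 mm towards -x, still tilted, clears it; flat, the board fits centred at x=-17.
- cork_mat: Empty brown cork mat, fixed to the bench, 200 x 150 mm (x, y), 4 mm thick. Origin: middle of its underside; x along its length.
- amber_board_mid (a point): Bystander: a loose board of the same make with amber and red beads, lying flat on a dark slate mat as big as the cork one; leave it alone. Point: in its handle, 32 mm above its underside.
Mind the look-alikes: they are no part of the job. What is shaped like the part that bears blue_board_mid but yellow is not meant. There is more than one size of the cork_mat; the one meant has the size given above.

How it is judged:
On the way:
1. the blue board lies level (within 8 degrees) on the floor of the box, in the well (at most 10 mm above the floor) (angle between blue_board_mid's own z axis and vertical below 0.14 rad and z of blue_board_mid in the frame of box below 0.048 m and x of blue_board_mid in the frame of box below 0 m and horizontal distance between blue_board_mid and box below 0.06 m), for 0.2 s.
At the end, for the whole second after the job is handed in: The blue board lies flat and at rest on the cork mat, upright (within 6 degrees), its centre within 25 mm of the mat's centre and its long sides within 15 degrees of the mat's; the amber board lies within 20 mm of where it started (horizontal distance between blue_board_mid and cork_mat below 0.025 m and angle between the x axis of blue_board_mid and the x axis of cork_mat, either way round below 0.26 rad and angle between blue_board_mid's own z axis and vertical below 0.1 rad and height (world z) of blue_board_mid below 0.042 m and linear speed of blue_board below 0.02 m/s and distance of amber_board_mid from where it was at the start of the episode below 0.02 m); the robot touches nothing.
It fails at once if the blue board is dropped (falls freely by more than about 20 mm) (linear speed of blue_board above 0.6 m/s and contact force between blue_board and the fingers below 0.05 N).
It fails at once if the amber board is disturbed (moved by more than 20 mm) (distance of amber_board_mid from where it was at the start of the episode above 0.02 m).
It also fails if it takes over 42 s, if anything falls off the work surface, if the arm or the gripper's body presses on something with over 40 N, if the wrist force passes 120 N, or if a joint passes its speed limit or range.

## Working session

There is one attempt and no reset: what is moved stays moved. The work goes in short steps, Python scripts to look and compute and a tool call to move; the robot and the scene stay as the last step left them, time stands still between calls to the robot, and variables do not carry over. Pictures are saved under pics/ and viewed, at most 10 in all, crops included, and the job is handed in when it is done.

Besides the shell and the picture viewer there is one more tool, called after "Emit:" by a JSON object that holds its "method" and its "body". step_arm: Moves the arm, as the interface text tells. Shifts and turns lie within -1 to 1; 1 stands for 25 mm of shift or 0.12 rad of turn. Its arguments: {"type":"object","properties":{"delta_pos":{"type":"array"},"turn":{"type":"array"},"grip":{"type":"number"},"newtons":{"type":"number"}},"required":["delta_pos","turn"]}

```bash
mkdir -p pics; cat > h.py <<'E'
from bench import *
import numpy as np, cv2
def snap(n,f):
    c=camera(n); cv2.imwrite('pics/'+f+'.png',cv2.cvtColor(c['image'],cv2.COLOR_RGB2BGR)); np.savez('pics/'+f+'.npz',**c); return c
def pt(c,u,v,r=0):
    K=c['mtx']; z=c['z_map']
    d=np.median(z[v-r:v+r+1,u-r:u+r+1]) if r else z[v,u]
    p=np.array([(u-K[0,2])/K[0,0]*d,-(v-K[1,2])/K[1,1]*d,-d,1])
    return (np.linalg.inv(c['view'])@p)[:3]
E
python3 - <<'E'
from h import *
snap('scene','s0');snap('top','t0');print(read_state())
E
```

```text
{'time': 0.1, 'joint_positions': array([-1.28259809,  0.3327926 , -0.06466645,  1.46084363,  0.02161431,
        1.34989691, -0.08848209]), 'joint_vel': array([ 0.00069204, -0.00203538,  0.00031063, -0.00320064, -0.00135568,
        0.00122972,  0.00022946]), 'joint_torque': array([ 1.53649202e-03, -6.24544001e+01,  2.46942864e-02, -3.90713239e+01,
       -6.13913289e-02,  3.67101480e-02,  4.56833436e-05]), 'ee_pos': array([0.19105023, 0.59468605, 0.18945002]), 'eef_rot': array([ 1.54770306e-01,  9.87950285e-01, -6.19953778e-04, -5.61846549e-05]), 'ft_force': array([0.98876267, 0.00710789, 0.29263509]), 'torque': array([-0.01617726,  0.01929715, -0.04821615]), 'grip_force': 0.0, 'width': 0.08710744454325531}
```

View pics/s0.png

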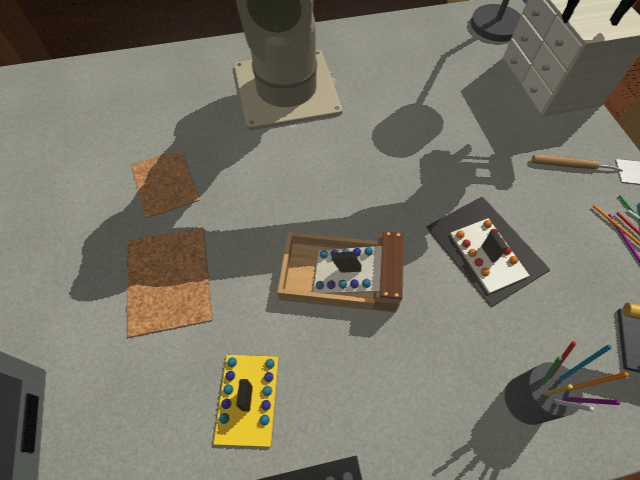

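View pics/t0.png

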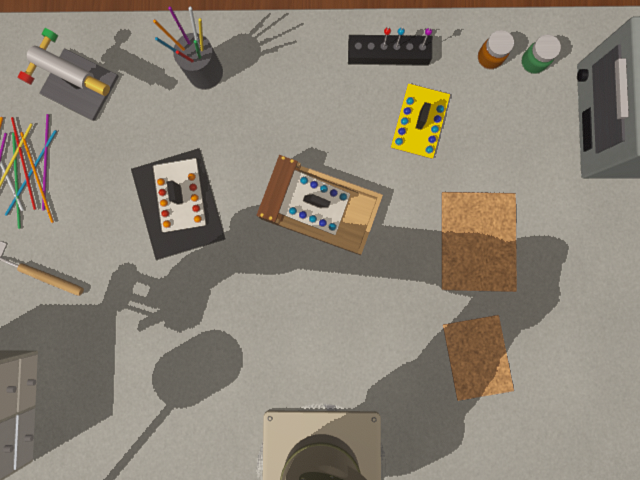

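Candidates in top view:
- Boards: the white one with blue beads in the box (317,201) is the one meant. The yellow look-alike (422,118) and the amber board (177,190) are not.
- Mats: the large cork mat (480,241) is meant. The small cork mat (478,357) and the slate mat (177,205) are not.

Next is a close crop plus measurements.

```bash
python3 - <<'E'
from h import *
c=np.load('pics/t0.npz')
im=cv2.cvtColor(c['image'],cv2.COLOR_RGB2BGR)
cv2.imwrite('pics/t0c.png',cv2.resize(im[145:265,245:405],None,fx=5,fy=5,interpolation=cv2.INTER_CUBIC))
print(c['mtx'],np.linalg.inv(c['view'])[:3,3])
for n,u,v in [('mat1',443,193),('mat2',516,193),('mat3',516,290),('mat4',443,290),('smallmat',478,357),('handle',317,200),('amber',175,190),('strip',278,190),('boxfloor',362,215)]:
    print(n,pt(c,u,v,1).round(4))
# mat by colour
hsv=cv2.cvtColor(im,cv2.COLOR_BGR2HSV)
E
```

```text
[[517.85404917   0.         316.40262831]
 [  0.         517.85404917 236.30038862]
 [  0.           0.           1.        ]] [ 0.37934314 -0.01676049  1.05668693]
mat1 [ 0.553  -0.2474  0.0047]
mat2 [ 0.5532 -0.3962  0.0008]
mat3 [ 0.3564 -0.3896  0.0029]
mat4 [ 0.3561 -0.2446  0.0006]
smallmat [ 0.2239 -0.3106  0.0039]
handle [0.5261 0.0075 0.0919]
amber [0.5516 0.287  0.0592]
strip [0.5486 0.0831 0.0727]
boxfloor [ 0.508  -0.0821  0.0065]
```

View pics/t0c.png

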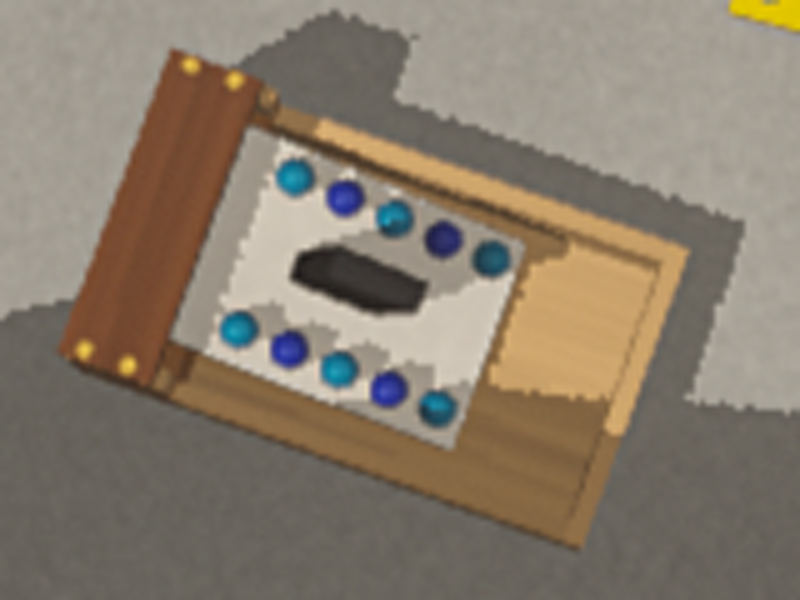

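The crop confirms the white plate with blue beads, its left end under the dark strip. The handle is at crop (360,280), which is full-image (317,201).

```bash
cat >> h.py <<'E'
def at(c,u,v,z):
    K=c['mtx'];Vi=np.linalg.inv(c['view'])
    d=Vi[:3,:3]@np.array([(u-K[0,2])/K[0,0],-(v-K[1,2])/K[1,1],-1]);o=Vi[:3,3]
    return o+d*(z-o[2])/d[2]
def cloud(c):
    K=c['mtx'];v,u=np.mgrid[:480,:640];d=c['z_map']
    P=np.stack([(u-K[0,2])/K[0,0]*d,-(v-K[1,2])/K[1,1]*d,-d,np.ones_like(d)],-1)
    return (P@np.linalg.inv(c['view']).T)[...,:3]
E
python3 - <<'E'
from h import *
from scipy.spatial.transform import Rotation as R
c=np.load('pics/t0.npz')
f=lambda x,y,z:at(c,245+x/5,145+y/5,z)
A,B,C,D=f(172,50,.073),f(62,355,.073),f(258,80,.073),f(150,385,.073)
E,F=f(685,250,.036),f(580,548,.036)
near=(A+B)/2; far=(E+F)/2
ax=(near-far)[:2]; print('strip',A,B,C,D,'wall',E,F,'len',np.linalg.norm(ax))
x=ax/np.linalg.norm(ax); yaw=np.arctan2(x[1],x[0]); print('axis',x,yaw,'from strip/wall',[np.arctan2(-(q-p)[0],(q-p)[1]) for p,q in((B,A),(D,C),(F,E))])
mid=(near+far)[:2]/2; print('boxmid',mid)
P=cloud(c);m=(P[...,2]>.077)&(np.hypot(P[...,0]-.52,P[...,1])<.06)
H=P[m];print('handle top',m.sum(),H.mean(0),H.min(0),H.max(0))
h=(H[:,:2]-mid);print('in box x',(h@x).min(),(h@x).max(),'y',(h@[-x[1],x[0]]).min(),(h@[-x[1],x[0]]).max())
# plate tilt
im=c['image'].astype(int);w=(im.min(-1)>110)&(np.ptp(im,axis=-1)<40)&(np.hypot(P[...,0]-.52,P[...,1])<.075)&(P[...,2]>.012)
q=P[w]-np.r_[mid,0];s=q[:,:2]@x;k=np.polyfit(s,q[:,2],1);print('tilt',np.degrees(np.arctan(k[0])),k,s.min(),s.max(),w.sum())
T=R.from_quat(read_state()['eef_rot']).as_matrix();print('tool y yaw',np.arctan2(T[1,1],T[0,1]),'x yaw',np.arctan2(T[1,0],T[0,0]))
mt=np.array([at(c,*p,.004)[:2] for p in((442.5,192.5),(516.5,193.5),(516.5,291.5),(442,290.5))]);print('mat',mt,mt.mean(0))
e=(mt[0]+mt[1]-mt[2]-mt[3])/2;print(np.linalg.norm(e),np.arctan2(e[1],e[0]))
E
```

```text
strip [0.61699742 0.08083721 0.073     ] [0.49829886 0.12230701 0.073     ] [0.60505127 0.04746493 0.073     ] [0.48666854 0.08837441 0.073     ] wall [ 0.54422301 -0.12010876  0.036     ] [ 0.42590565 -0.07783175  0.036     ] len 0.2132736511828107
axis [0.34033183 0.9403054 ] 1.2235265564845075 from strip/wall [np.float64(-1.9069104090925406), np.float64(-1.9035188684289661), np.float64(-1.913976277680795)]
boxmid [0.52135623 0.00130093]
handle top 179 [0.52554908 0.00471283 0.0883561 ] [ 0.51381824 -0.01693506  0.07734106] [0.53765412 0.02697048 0.09917976]
in box x -0.01652230848422616 0.02651407610716869 y -0.010614331117054872 0.003740869934225333
tilt 19.967685866094463 [0.36333166 0.03033066] -0.044882432279522155 0.07241723292231422 1846
tool y yaw 1.260006307825105 x yaw 2.830802735108964
mat [[ 0.55416763 -0.24651485]
 [ 0.55163622 -0.39602364]
 [ 0.35343187 -0.39012324]
 [ 0.3551609  -0.24185368]] [ 0.45359916 -0.31862885]
0.19867572820820298 -0.02658303974462596
```

Emit:
{"method": "step_arm", "body": {"delta_pos": [[0.56, -0.98, 0], [0.56, -0.98, 0], [0.56, -0.98, 0], [0.56, -0.98, 0], [0.56, -0.98, 0], [0.56, -0.98, 0], [0.56, -0.98, 0], [0.56, -0.98, 0], [0.56, -0.98, 0], [0.56, -0.98, 0], [0.56, -0.98, 0], [0.56, -0.98, 0]], "turn": [-0.56, -0.56, -0.56, -0.56, -0.56, -0.56, -0.56, -0.56, -0.56, -0.56, -0.56, -0.56], "grip": 0.5}}

```text
time: 1.3
ee_pos: [0.3602, 0.2991, 0.1902]
eef_rot: [0.532, 0.847, 0.0, 0.0]
ft_force: [0.3, 0.2, -0.2]
width: 0.0432
grip_force: 0.0
```

Emit:
{"method": "step_arm", "body": {"delta_pos": [[0.56, -0.98, 0], [0.56, -0.98, 0], [0.56, -0.98, 0], [0.56, -0.98, 0], [0.56, -0.98, 0], [0.56, -0.98, 0], [0.56, -0.98, 0], [0.56, -0.98, 0], [0.56, -0.98, 0], [0.56, -0.98, 0], [0.56, -0.98, 0], [0.56, -0.98, 0]], "turn": [-0.56, -0.56, -0.56, -0.56, -0.56, -0.56, -0.56, -0.56, -0.56, -0.56, -0.56, -0.54]}}

```text
time: 2.5
ee_pos: [0.5277, 0.0046, 0.1902]
eef_rot: [0.821, 0.571, 0.0, 0.0]
ft_force: [0.1, 0.9, 0.2]
width: 0.0436
grip_force: 0.0
```

Emit:
{"method": "step_arm", "body": {"delta_pos": [[0, 0, -0.8], [0, 0, -0.8], [0, 0, -0.8], [0, 0, -0.4], [0, 0, 0]], "turn": [0, 0, 0, 0, 0]}}

```text
time: 3.0
ee_pos: [0.5264, 0.0062, 0.1191]
eef_rot: [0.82, 0.572, -0.001, -0.0]
ft_force: [-0.1, -0.9, 0.4]
width: 0.0433
grip_force: 0.0
```

```bash
python3 - <<'E'
from h import *
from scipy.spatial.transform import Rotation as R
s=read_state();T=R.from_quat(s['eef_rot']).as_matrix();print(s['time'],s['ee_pos'],s['width'],s['joint_positions'],'yaw y',np.arctan2(T[1,1],T[0,1]))
c=snap('wrist','w1')
E
```

```text
3.0 [0.52637538 0.00618136 0.11909931] 0.04334274574760859 [-0.60623235  0.1789604   0.56507412  1.83828764 -0.10343263  1.1558331
 -0.35837108] yaw y -0.3519870618046027
```

View pics/w1.png

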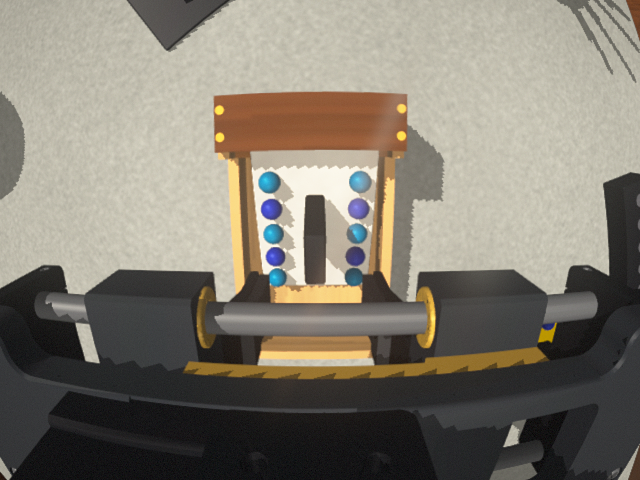

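The wrist view shows the handle at (315,240), centred between the fingers (about 245 and 382) and aligned with them. I descend and grip.

Emit:
{"method": "step_arm", "body": {"delta_pos": [[0, 0, -0.7], [0, 0, -0.7], [0, 0, -0.6], [0, 0, -0.4], [0, 0, 0]], "turn": [0, 0, 0, 0, 0]}}

```text
time: 3.55
ee_pos: [0.5269, 0.0069, 0.0599]
eef_rot: [0.82, 0.573, -0.0, -0.0]
ft_force: [0.2, -0.0, 0.4]
width: 0.0438
grip_force: 0.0
```

Emit:
{"method": "step_arm", "body": {"delta_pos": [[0, 0, 0], [0, 0, 0], [0, 0, 0], [0, 0, 0], [0, 0, 0], [0, 0, 0]], "turn": [0, 0, 0, 0, 0, 0], "grip": 1, "newtons": 15}}

```text
time: 4.15
ee_pos: [0.5268, 0.0073, 0.0602]
eef_rot: [0.819, 0.573, -0.0, -0.0]
ft_force: [-2.7, 1.7, 2.8]
width: 0.0109
grip_force: 15.0
```

Emit:
{"method": "step_arm", "body": {"delta_pos": [[-0.1, -0.28, 0], [-0.1, -0.28, 0], [-0.1, -0.28, 0], [-0.1, -0.28, 0], [-0.1, -0.29, 0], [-0.1, -0.29, 0], [0, 0, 0]], "turn": [0, 0, 0, 0, 0, 0, 0]}}

```text
time: 4.85
ee_pos: [0.5117, -0.0368, 0.0602]
eef_rot: [0.82, 0.572, -0.0, 0.0]
ft_force: [-0.8, 0.1, -2.9]
width: 0.0111
grip_force: 15.0
```

```bash
cat > tilt.py <<'E'
from h import *
import sys
n=sys.argv[1]
c=snap('top',n);P=cloud(c);mid=np.array([.52136,.0013]);x=np.array([.335,.942]);y=np.array([-.942,.335])
im=c['image'].astype(int);q=P-np.r_[mid,0];s=q[...,:2]@x;t=q[...,:2]@y
w=(im.min(-1)>100)&(np.ptp(im,axis=-1)<40)&(abs(t)<.053)&(s>-.1)&(s<.07)&(P[...,2]<.06)
if w.sum()>50:
    k=np.polyfit(s[w],P[w][:,2],1);print('tilt',np.degrees(np.arctan(k[0])),k,'x',s[w].min(),s[w].max(),'y',t[w].min(),t[w].max(),w.sum())
im=cv2.cvtColor(c['image'],cv2.COLOR_RGB2BGR)
cv2.imwrite('pics/'+n+'c.png',cv2.resize(im[145:265,245:405],None,fx=5,fy=5,interpolation=cv2.INTER_CUBIC))
E
python3 tilt.py t2; python3 -c "
from h import *
snap('wrist','w2')"
```

```text
(no output)
```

View pics/w2.png

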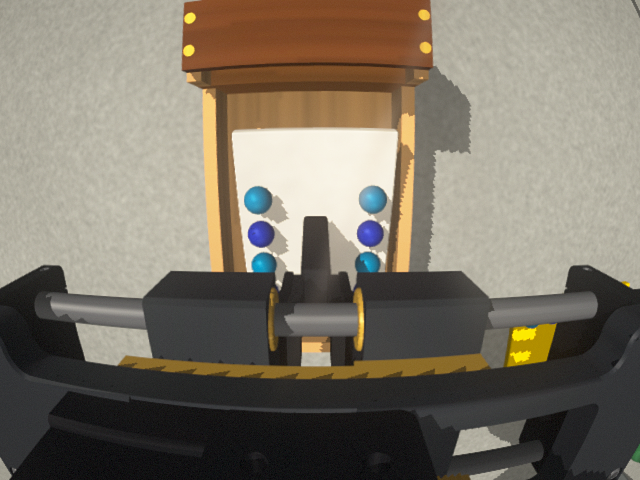

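The board's free end (row 128) is now clear of the strip, and the fingers hold the handle. I'll check the tilt from the wrist depth.

```bash
cat >> h.py <<'E'
def wpt(c,u,v):
    K=c['mtx'];a=(u-K[0,2])/K[0,0];b=(v-K[1,2])/K[1,1];th=np.hypot(a,b);d=float(c['z_map'][v,u]);r=d*np.tan(th)
    return (np.linalg.inv(c['view'])@np.array([a/th*r,-b/th*r,-d,1]))[:3]
def wbox(c,pts):
    for n,u,v in pts:
        p=wpt(c,u,v);q=p[:2]-[.52136,.0013];print(n,'box x %.1f y %.1f z %.1f mm'%(1e3*q@[.335,.942],1e3*q@[-.942,.335],1e3*p[2]))
E
python3 - <<'E'
from h import *
c=np.load('pics/w2.npz')
wbox(c,[('L',240,134),('end',315,132),('R',390,134),('mid',315,170),('near',315,200),('handletop',314,222),('wood1',315,110),('strip',310,40),('bead3',264,262),('bead1',258,200)])
E
```

```text
L box x 36.7 y 36.0 z 56.4 mm
end box x 36.6 y -4.2 z 57.1 mm
R box x 35.9 y -44.1 z 57.9 mm
mid box x 15.9 y -4.0 z 51.9 mm
near box x -1.6 y -3.8 z 46.3 mm
handletop box x -12.9 y -3.2 z 53.1 mm
wood1 box x 52.9 y -4.3 z 7.1 mm
strip box x 82.8 y -2.2 z 72.7 mm
bead3 box x 30.6 y -4.4 z 255.7 mm
bead1 box x 1.0 y 26.7 z 59.9 mm
```

Emit:
{"method": "step_arm", "body": {"delta_pos": [[0.06, 0.17, -0.1], [0.06, 0.17, -0.1], [0.06, 0.17, -0.15], [0.06, 0.16, -0.18], [0.06, 0.16, -0.18], [0, 0, -0.17], [0, 0, 0]], "turn": [0, 0, 0, 0, 0, 0, 0]}}

```text
time: 5.65
ee_pos: [0.5192, -0.0149, 0.0375]
eef_rot: [0.82, 0.573, -0.001, -0.0]
ft_force: [-0.5, 0.7, -0.6]
width: 0.0017
grip_force: 0.0
```

```bash
python3 - <<'E'
from h import *
c=snap('wrist','w3')
wbox(c,[('u%d'%v,315,v) for v in range(110,216,15)])
E
```

```text
u110 box x 69.6 y -4.0 z 47.8 mm
u125 box x 64.0 y -3.9 z 6.9 mm
u140 box x 54.9 y -3.8 z 7.1 mm
u155 box x 46.0 y -3.7 z 14.5 mm
u170 box x 37.1 y -3.7 z 14.0 mm
u185 box x 28.4 y -3.6 z 15.1 mm
u200 box x 19.3 y -3.5 z 14.4 mm
u215 box x 10.3 y -3.4 z 14.6 mm
```

View pics/w3.png

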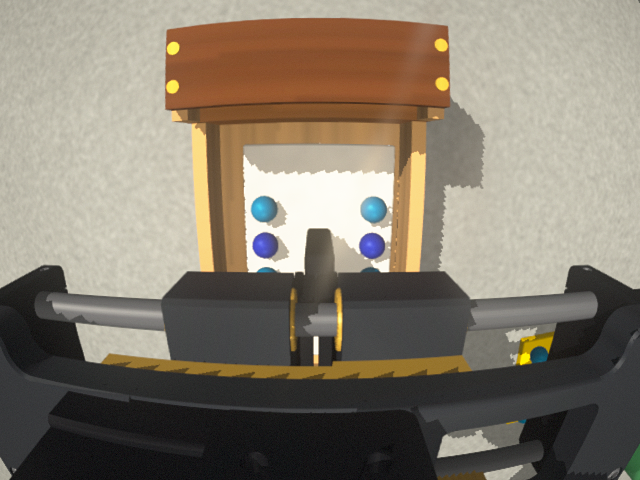

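The board now lies flat (plate top about 14.5 mm, end at row 145), but the fingers have shut and lost the handle (318,235). I'll locate the handle against the TCP.

```bash
python3 - <<'E'
from h import *
c=np.load('pics/w3.npz')
wbox(c,[('u%d'%v,318,v) for v in range(222,300,8)]+[('end%d'%v,315,v) for v in (143,146,149)]+[('L',250,180),('R',388,180),('fingL',297,300),('fingR',337,300)])
c=np.load('pics/w2.npz');print()
wbox(c,[('u%d'%v,315,v) for v in range(212,300,8)])
V=np.linalg.inv(c['view']);print(V)
im=cv2.imread('pics/w3.png');cv2.imwrite('pics/w3c.png',cv2.resize(im[200:380,220:420],None,fx=4,fy=3.3,interpolation=cv2.INTER_CUBIC))
E
```

```text
u222 box x 6.0 y -5.2 z 14.8 mm
u230 box x 3.0 y -5.1 z 22.9 mm
u238 box x 3.1 y -5.0 z 41.6 mm
u246 box x 3.0 y -4.9 z 57.0 mm
u254 box x 2.7 y -4.9 z 69.3 mm
u262 box x -1.2 y -4.8 z 69.2 mm
u270 box x -4.8 y -4.8 z 70.1 mm
u278 box x -6.9 y -4.8 z 75.1 mm
u286 box x -7.0 y -4.7 z 84.6 mm
u294 box x -6.2 y -4.7 z 95.1 mm
end143 box x 53.1 y -3.8 z 6.5 mm
end146 box x 51.3 y -3.8 z 14.5 mm
end149 box x 49.5 y -3.8 z 14.4 mm
L box x 32.0 y 34.9 z 14.8 mm
R box x 31.4 y -47.1 z 14.5 mm
fingL box x -5.1 y 3.4 z 103.4 mm
fingR box x 19.7 y -8.6 z 158.6 mm

u212 box x -8.8 y -3.8 z 44.8 mm
u220 box x -12.4 y -3.8 z 50.2 mm
u228 box x -15.1 y -3.7 z 58.4 mm
u236 box x -17.5 y -3.7 z 66.7 mm
u244 box x -19.9 y -3.7 z 73.6 mm
u252 box x -21.5 y -3.7 z 82.5 mm
u260 box x -23.2 y -3.7 z 90.1 mm
u268 box x -25.5 y -3.7 z 94.7 mm
u276 box x -29.2 y -3.6 z 95.2 mm
u284 box x -33.4 y -3.6 z 94.6 mm
u292 box x -38.5 y -3.6 z 92.3 mm
[[ 9.39181826e-01  3.32233232e-01  8.69400794e-02  5.35737511e-01]
 [-3.43420130e-01  9.08340310e-01  2.38705876e-01  2.87049943e-02]
 [ 3.34846144e-04 -2.54045194e-01  9.67192291e-01  2.55650034e-01]
 [ 0.00000000e+00  0.00000000e+00  0.00000000e+00  1.00000000e+00]]
```

View pics/w3c.png

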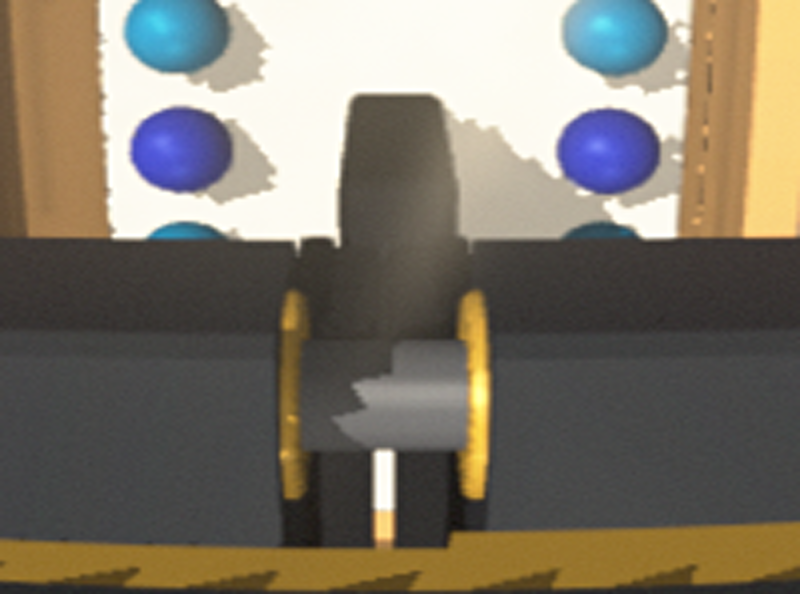

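Emit:
{"method": "step_arm", "body": {"delta_pos": [[0, 0, 0], [0, 0, 0], [0, 0, 0], [0, 0, 0]], "turn": [0, 0, 0, 0], "grip": 0.5}}

```text
time: 6.1
ee_pos: [0.5197, -0.0147, 0.0383]
eef_rot: [0.82, 0.573, 0.0, 0.0]
ft_force: [0.7, 0.4, -0.5]
width: 0.0253
grip_force: 0.0
```

```bash
python3 - <<'E'
from h import *
c=snap('scene','s4')
im=cv2.imread('pics/s4.png');cv2.imwrite('pics/s4c.png',cv2.resize(im[190:330,250:430],None,fx=4.3,fy=4.3,interpolation=cv2.INTER_CUBIC))
E
```

```text
(no output)
```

View pics/s4c.png

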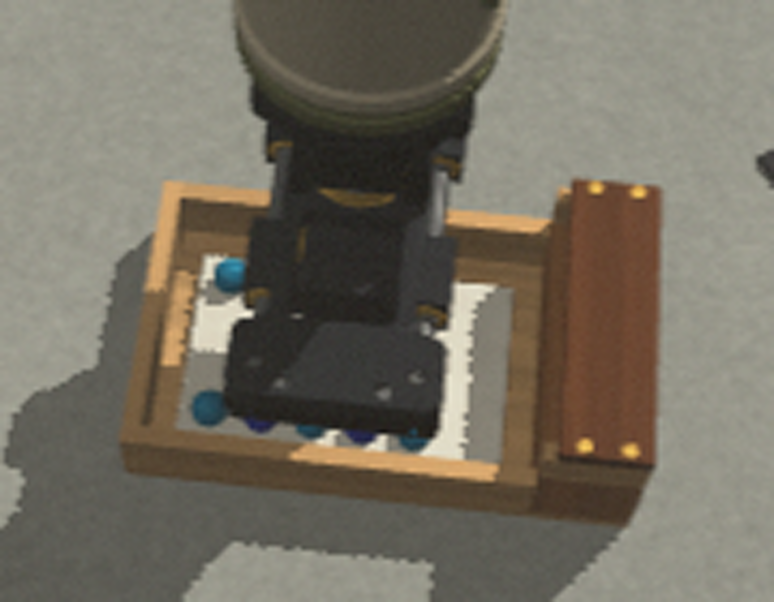

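Emit:
{"method": "step_arm", "body": {"delta_pos": [[0, 0, 0], [0, 0, 0], [0, 0, 0], [0, 0, 0]], "turn": [0, 0, 0, 0]}}

```text
time: 6.55
ee_pos: [0.5196, -0.0147, 0.0382]
eef_rot: [0.82, 0.573, 0.0, 0.0]
ft_force: [0.9, -0.2, 0.5]
width: 0.0429
grip_force: 0.0
```

```bash
python3 - <<'E'
from h import *
c=snap('wrist','w5')
wbox(c,[('u%d'%v,318,v) for v in list(range(143,155,3))+list(range(222,380,8))])
im=cv2.imread('pics/w5.png');cv2.imwrite('pics/w5c.png',cv2.resize(im[200:380,220:420],None,fx=4,fy=3.3,interpolation=cv2.INTER_CUBIC))
E
```

```text
u143 box x 53.5 y -5.9 z 6.7 mm
u146 box x 51.7 y -5.8 z 15.1 mm
u149 box x 49.9 y -5.8 z 14.1 mm
u152 box x 48.1 y -5.8 z 14.2 mm
u222 box x 6.1 y -5.5 z 13.9 mm
u230 box x 3.3 y -5.5 z 23.3 mm
u238 box x 3.2 y -5.3 z 41.2 mm
u246 box x 2.9 y -5.2 z 55.9 mm
u254 box x 2.4 y -5.2 z 68.0 mm
u262 box x -1.1 y -5.1 z 69.1 mm
u270 box x -5.0 y -5.1 z 69.2 mm
u278 box x -9.1 y -5.1 z 69.0 mm
u286 box x -13.0 y -5.1 z 69.6 mm
u294 box x -17.2 y -5.0 z 69.4 mm
u302 box x -21.6 y -5.0 z 69.1 mm
u310 box x 16.9 y -4.6 z 157.9 mm
u318 box x 15.0 y -4.6 z 158.2 mm
u326 box x 13.3 y -4.6 z 158.8 mm
u334 box x 10.7 y -4.6 z 158.0 mm
u342 box x -76.8 y -5.1 z 14.0 mm
u350 box x -82.5 y -5.0 z 15.1 mm
u358 box x -94.2 y -5.0 z 7.3 mm
u366 box x 8.0 y -4.5 z 167.2 mm
u374 box x 8.1 y -4.5 z 170.4 mm
```

View pics/w5c.png

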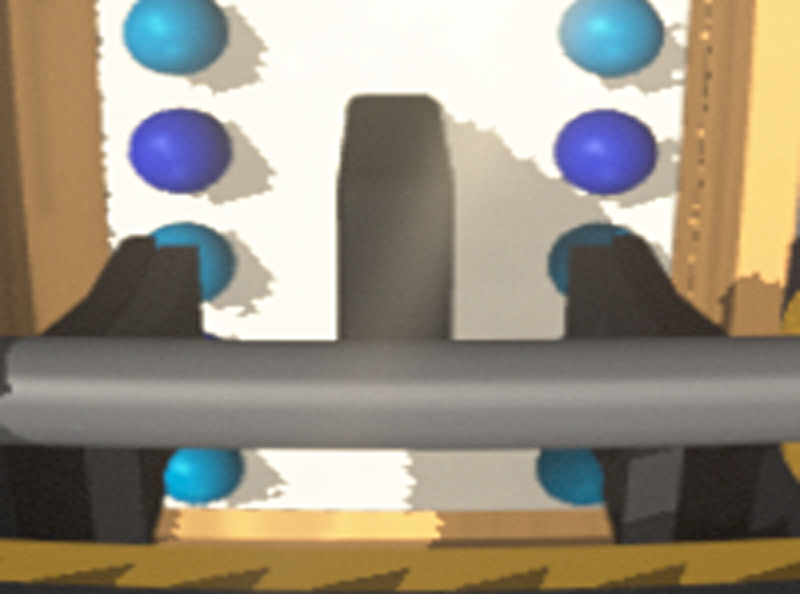

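The handle sits upright, centred at box x = -17, between the open fingers, and the board is level. I regrip slightly lower.

Emit:
{"method": "step_arm", "body": {"delta_pos": [[0.02, -0.02, -0.1], [0.02, -0.02, -0.1], [0, 0, 0], [0, 0, 0], [0, 0, 0], [0, 0, 0], [0, 0, 0], [0, 0, 0]], "turn": [0, 0, 0, 0, 0, 0, 0, 0], "grip": 1, "newtons": 10}}

```text
time: 7.4
ee_pos: [0.5206, -0.0157, 0.0332]
eef_rot: [0.82, 0.573, 0.0, 0.0]
ft_force: [0.7, 0.1, -2.3]
width: 0.0138
grip_force: 10.0
```

Emit:
{"method": "step_arm", "body": {"delta_pos": [[0, 0, 0], [0, 0, 0], [0, 0, 0], [0, 0, 0], [0, 0, 0]], "turn": [0, 0, 0, 0, 0]}}

```text
time: 7.9
ee_pos: [0.5206, -0.0157, 0.0332]
eef_rot: [0.82, 0.573, 0.0, 0.0]
ft_force: [0.4, -0.4, -1.0]
width: 0.0137
grip_force: 10.0
```

Width is 13.7 mm, so the full handle is held. I lift a little and check.

Emit:
{"method": "step_arm", "body": {"delta_pos": [[0, 0, 0], [0, 0, 0.1], [0, 0, 0.15], [0, 0, 0.15], [0, 0, 0], [0, 0, 0], [0, 0, 0]], "turn": [0, 0, 0, 0, 0, 0, 0], "newtons": 15}}

```text
time: 8.6
ee_pos: [0.5205, -0.0156, 0.0431]
eef_rot: [0.82, 0.573, -0.0, -0.0]
ft_force: [0.8, 0.6, -2.3]
width: 0.0134
grip_force: 15.0
```

```bash
python3 - <<'E'
from h import *
c=snap('wrist','w6')
wbox(c,[('u%d'%v,290,v) for v in (150,160,180,200,220,240)]+[('R',350,180)])
E
```

```text
u150 box x 49.0 y 9.0 z 24.8 mm
u160 box x 43.2 y 9.2 z 23.9 mm
u180 box x 31.6 y 9.3 z 24.4 mm
u200 box x 20.0 y 9.5 z 24.8 mm
u220 box x 8.1 y 9.8 z 24.9 mm
u240 box x -4.3 y 10.1 z 24.2 mm
R box x 31.5 y -25.3 z 25.1 mm
```

Emit:
{"method": "step_arm", "body": {"delta_pos": [[0, 0, 0.2], [0, 0, 0.4], [0, 0, 0.6], [0, 0, 0.6], [0, 0, 0.6], [0, 0, 0.6], [0, 0, 0.4], [0, 0, 0.2], [0, 0, 0], [0, 0, 0]], "turn": [0, 0, 0, 0, 0, 0, 0, 0, 0, 0]}}

```text
time: 9.65
ee_pos: [0.5203, -0.0156, 0.1327]
eef_rot: [0.819, 0.573, -0.0, -0.0]
ft_force: [0.3, 0.4, -3.1]
width: 0.0133
grip_force: 15.0
```

Emit:
{"method": "step_arm", "body": {"delta_pos": [[-0.04, -0.2, 0], [-0.1, -0.4, 0], [-0.13, -0.58, 0], [-0.13, -0.58, 0], [-0.13, -0.58, 0], [-0.13, -0.58, 0], [-0.13, -0.58, 0], [-0.13, -0.58, 0], [-0.13, -0.58, 0], [-0.13, -0.58, 0], [-0.13, -0.58, 0], [-0.13, -0.58, 0]], "turn": [-0.2, -0.35, -0.5, -0.5, -0.5, -0.5, -0.5, -0.5, -0.5, -0.5, -0.5, -0.5]}}

```text
time: 10.85
ee_pos: [0.4843, -0.1769, 0.1332]
eef_rot: [0.962, 0.271, 0.0, 0.0]
ft_force: [-0.2, -0.2, -2.3]
width: 0.0133
grip_force: 15.0
```

Emit:
{"method": "step_arm", "body": {"delta_pos": [[-0.13, -0.58, 0], [-0.13, -0.58, 0], [-0.13, -0.58, 0], [-0.13, -0.58, 0], [-0.13, -0.58, 0], [-0.13, -0.58, 0], [-0.13, -0.58, 0], [-0.12, -0.5, 0], [-0.08, -0.4, 0], [-0.03, -0.26, 0], [0, 0, 0], [0, 0, 0]], "turn": [-0.5, -0.5, -0.5, -0.5, -0.5, -0.5, -0.5, -0.5, -0.5, -0.39, 0, 0]}}

```text
time: 12.05
ee_pos: [0.4562, -0.3059, 0.133]
eef_rot: [1.0, -0.016, -0.0, -0.0]
ft_force: [1.2, 0.3, -1.4]
width: 0.0136
grip_force: 15.0
```

```bash
python3 - <<'E'
from h import *
c=snap('wrist','w7');snap('top','t7')
E
```

```text
(no output)
```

View pics/w7.png

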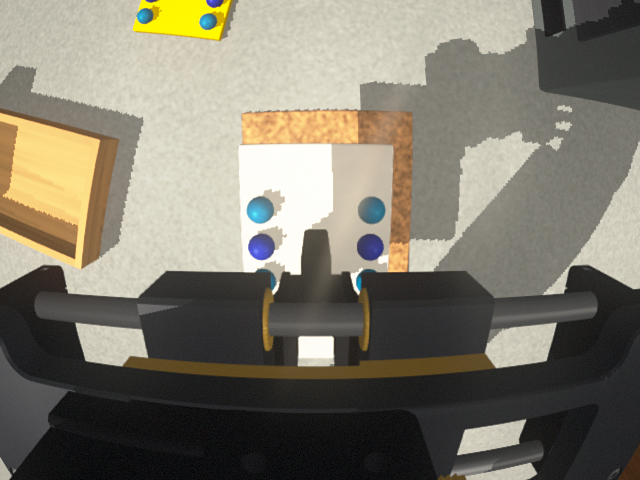

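The board is held level and lined up over the mat (plate end at row 147, mat edge at row 112). It still has to go a little further in -y.

```bash
python3 - <<'E'
from h import *
c=np.load('pics/w7.npz')
for n,u,v in [('pL',243,149),('pR',389,149),('pL2',244,235),('pR2',388,235),('mTL',245,115),('mTR',409,115),('mR',407,200),('mR2',406,250)]: print(n,wpt(c,u,v).round(4))
E
```

```text
pL [ 0.5241 -0.2665  0.1148]
pR [ 0.5215 -0.3508  0.114 ]
pL2 [ 0.4727 -0.2636  0.1138]
pR2 [ 0.4703 -0.3502  0.1149]
mTL [ 0.5532 -0.2481  0.0049]
mTR [ 0.5497 -0.3907  0.0059]
mR [ 0.4739 -0.3887  0.0055]
mR2 [ 0.4273 -0.389   0.0056]
```

Emit:
{"method": "step_arm", "body": {"delta_pos": [[-0.04, -0.24, -0.2], [0, -0.24, -0.4], [0, 0, -0.5], [0, 0, -0.6], [0, 0, -0.6], [0, 0, -0.6], [0, 0, -0.5], [0, 0, -0.3], [0, 0, -0.2], [0, 0, -0.04], [0, 0, 0], [0, 0, 0]], "turn": [0, 0, 0, 0, 0, 0, 0, 0, 0, 0, 0, 0]}}

```text
time: 13.35
ee_pos: [0.4555, -0.3184, 0.0352]
eef_rot: [1.0, -0.016, 0.0, 0.0]
ft_force: [1.2, 0.5, -2.2]
width: 0.0134
grip_force: 15.0
```

Emit:
{"method": "step_arm", "body": {"delta_pos": [[0, 0, -0.04], [0, 0, -0.04], [0, 0, -0.04], [0, 0, 0], [0, 0, 0]], "turn": [0, 0, 0, 0, 0]}}

```text
time: 13.85
ee_pos: [0.4551, -0.3181, 0.0316]
eef_rot: [1.0, -0.016, -0.0, 0.0]
ft_force: [-0.2, -0.2, -2.1]
width: 0.0136
grip_force: 15.0
```

Emit:
{"method": "step_arm", "body": {"delta_pos": [[0, 0, -0.04], [0, 0, -0.04], [0, 0, 0], [0, 0, 0]], "turn": [0, 0, 0, 0]}}

```text
time: 14.25
ee_pos: [0.4554, -0.3182, 0.0309]
eef_rot: [1.0, -0.016, 0.0, -0.0]
ft_force: [-5.5, 4.2, 14.8]
width: 0.0135
grip_force: 15.0
```

Contact is made: 15 N upward. I release, opening partway above the beads.

Emit:
{"method": "step_arm", "body": {"delta_pos": [[0, 0, 0.02], [0, 0, 0], [0, 0, 0], [0, 0, 0], [0, 0, 0], [0, 0, 0]], "turn": [0, 0, 0, 0, 0, 0], "grip": 0.6}}

```text
time: 14.85
ee_pos: [0.4551, -0.3181, 0.0301]
eef_rot: [1.0, -0.016, -0.0, 0.0]
ft_force: [-0.1, 0.1, -0.7]
width: 0.0346
grip_force: 0.0
```

Emit:
{"method": "step_arm", "body": {"delta_pos": [[0, 0, 0.3], [0, 0, 0.6], [0, 0, 0.8], [0, 0, 0.8], [0, 0, 0.8], [0, 0, 0.8], [0, 0, 0], [0, 0, 0]], "turn": [0, 0, 0, 0, 0, 0, 0, 0]}}

```text
time: 15.65
ee_pos: [0.4554, -0.3183, 0.1335]
eef_rot: [1.0, -0.016, 0.001, 0.0]
ft_force: [0.5, 0.4, -0.2]
width: 0.0351
grip_force: 0.0
```

```bash
python3 - <<'E'
from h import *
c=snap('wrist','w9')
im=c['image'].astype(int)
P=[(u,v,wpt(c,u,v)) for v in range(100,270,3) for u in range(200,450,3) if im[v,u].min()>90 and np.ptp(im[v,u])<45]
Q=np.array([p for *_,p in P]);Q=Q[(abs(Q[:,0]-.4536)<.12)&(abs(Q[:,1]+.3186)<.075)&(Q[:,2]>.008)&(Q[:,2]<.03)]
print(len(Q),Q.min(0),Q.max(0));A=np.c_[Q[:,:2],np.ones(len(Q))];print('slopes',np.linalg.lstsq(A,Q[:,2],rcond=None)[0])
print(cv2.minAreaRect((Q[:,:2]*1000).astype(np.float32)))
t=snap('top','t9');p=cloud(t);m=(p[...,2]>.055)&(abs(p[...,0]-.29)>0)&(np.hypot(p[...,0]-.5516,p[...,1]-.287)<.06)
t0=np.load('pics/t0.npz');p0=cloud(t0);m0=(p0[...,2]>.055)&(np.hypot(p0[...,0]-.5516,p0[...,1]-.287)<.06)
print('amber',p0[m0].mean(0),p[m].mean(0) if m.any() else None)
E
```

```text
1161 [ 0.41309377 -0.36271503  0.01054801] [ 0.52512626 -0.27243612  0.02761242]
slopes [-0.00477859 -0.02324932  0.00841912]
((468.9208679199219, -318.8954772949219), (89.52070617675781, 109.82630920410156), 88.1978530883789)
amber [0.5489259  0.29192267 0.06554911] [0.54907008 0.29172234 0.06511403]
```

```bash
python3 -c "
from bench import *
print(close_job())"
```

```text
the job is handed in; nothing more can be done
None
```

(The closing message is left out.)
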